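# Rake loose pencils into the grooves of a pencil tray

### The job

Three round pencils lie askew across the ridges of the grooved wooden tray. Take the rake from its stand, rest its tines lightly on a bare ridge and comb the pencils across the ridges until each lies flat down in a groove of its own; where the rake catches, ease it back rather than force it, move the pencils only with the rake, and do not disturb the eraser, ink bottle and tape roll. Then hang the rake back on its stand as it was and let go.

Things in the scene. Friction and masses are not known exactly. Their poses are not given: they have to be found in the camera images.
- tray: fixed plywood tray, 218 (its x) x 164 (y) x 28 mm high, inside 204 x 150 mm; origin at the centre of its underside. 13 grooves run along its y, centres at x = -96, -80 ... +96 mm, 12 mm wide, floor 4 mm above the origin. Between them 12 ridges, 4 mm thick, at x = -88, -72 ... +88 mm, their rounded tops 15 mm above the origin
- bare_ridge (a point): point on the tray: middle of the top of its first ridge (tray x = -88 mm, y = 0); axes as the tray's. The strip from the tray's -x wall to 10 mm past this ridge is bare of pencils at the start, so the tines can be set down on the ridge here and the pencils pushed toward the tray's +x
- pencil_a: loose unsharpened round black pencil, 9 mm thick, 110 mm long, 14 g; origin at mid-length on its axis, its y along the pencil. Starts on the ridge tops (axis 19.5 mm above the tray's origin), slanting 18 to 29 degrees to the grooves. Down in a groove its axis is 8.5 mm above the tray's origin and its top 2 mm below the ridge tops
- pencil_b: second pencil, same as pencil_a. A skewed pencil turns along the row of tines as it is pushed slowly and drops into the next free groove; while half fallen it can wedge between a tine and a ridge and stop the rake hard: drawing the rake back about 5 mm lets it drop
- pencil_c: third pencil, same as pencil_a
- rake: loose hand rake, 190 to 270 g, hanging upright in its stand. Origin at the centre of the underside of its collar (44 (x) x 30 (y) x 6 mm), z up along the handle. The wooden handle, 22 (x) x 34 (y) mm, reaches from 6 to 68 mm above the origin; grip it across its 22 mm from above
- rake_high_tip (a point): point on the rake's axis 66 mm below its origin. Head: bar 112 mm long (along y), 10 mm thick, with 6 round flat-ended tines 7 mm thick, 22 mm long, at y = -50, -30 ... +50 mm, x = 0. It is clamped on the shank at a setting that differs each time and is not reported: the tips lie 0 to 12 mm below this point, to be found by touch. Rake and tray are rigid; the clamp does not slip under 40 N
- stand: fixed grey metal stand, 60 (x) x 156 (y) x 92 mm high, origin at the centre of its underside; two rails along its y, 26 mm apart, tops 92 mm high, carry the rake's collar, the shank (16 mm thick) and head bar hanging lengthwise between them. The rake lifts straight up
- stand_rest (a point): point on the stand, midway between the rails at the height of their tops: the rake's origin lies here when hung, its y along the rails; axes as the stand's
- rubber: bystander: eraser, 20 x 42 x 12 mm, origin at the centre of its underside
- ink_bottle: bystander: small dropper bottle, 40 mm wide, 70 mm high, origin at the centre of its underside
- tape: bystander: roll of blue tape, 110 mm wide, 79 mm high, origin at the centre of its underside
Things that resemble listed ones, but are neither listed nor needed, are in the scene too. What is shaped like the rake but black or orange is not meant.

How it is judged:
On the way, in this order (a step that is already met when the one before it is completed fails the run):
1. the rake, taken from its stand, rests its tines on the tray (horizontal distance between rake and stand_rest above 0.08 m and contact force between rake and tray above 0.5 N), for 0.05 s.
2. all three pencils lie flat down in grooves, the rake still away from its stand (z of pencil_a in the frame of tray between 0.006 and 0.0105 m and x of pencil_a in the frame of tray between -0.102 and 0.102 m and y of pencil_a in the frame of tray between -0.03 and 0.03 m and angle between the y axis of each of pencil_a, pencil_b, pencil_c and the y axis of tray, either way round below 0.06 rad and z of pencil_b in the frame of tray between 0.006 and 0.0105 m and x of pencil_b in the frame of tray between -0.102 and 0.102 m and y of pencil_b in the frame of tray between -0.03 and 0.03 m and z of pencil_c in the frame of tray between 0.006 and 0.0105 m and x of pencil_c in the frame of tray between -0.102 and 0.102 m and y of pencil_c in the frame of tray between -0.03 and 0.03 m and horizontal distance between rake and stand_rest above 0.05 m), for 0.2 s.
At the end, for the whole second after the job is handed in: Each pencil at rest in a groove: axis 6 to 10.5 mm above the tray's origin, within 0.06 rad of the grooves, its middle within 30 mm of theirs. Rake hung and released: within 8 mm across, 30 mm along the rails and 3 mm in height of stand_rest, upright within 0.08 rad (z of pencil_a in the frame of tray between 0.006 and 0.0105 m and x of pencil_a in the frame of tray between -0.102 and 0.102 m and y of pencil_a in the frame of tray between -0.03 and 0.03 m and angle between the y axis of each of pencil_a, pencil_b, pencil_c and the y axis of tray, either way round below 0.06 rad and z of pencil_b in the frame of tray between 0.006 and 0.0105 m and x of pencil_b in the frame of tray between -0.102 and 0.102 m and y of pencil_b in the frame of tray between -0.03 and 0.03 m and z of pencil_c in the frame of tray between 0.006 and 0.0105 m and x of pencil_c in the frame of tray between -0.102 and 0.102 m and y of pencil_c in the frame of tray between -0.03 and 0.03 m and linear speed of each of pencil_a, pencil_b, pencil_c, rake below 0.02 m/s and x of rake in the frame of stand_rest between -0.008 and 0.008 m and y of rake in the frame of stand_rest between -0.03 and 0.03 m and z of rake in the frame of stand_rest between -0.003 and 0.003 m and angle between rake's own z axis and vertical below 0.08 rad and contact force between the fingers and rake below 0.2 N); the robot touches nothing.
It fails at once if the rake is pressed on the tray with more than 30 N (contact force between rake and tray above 30 N).
It fails at once if the gripper touches a pencil (contact force between the fingers and pencil_a above 0.5 N or contact force between the fingers and pencil_b above 0.5 N or contact force between the fingers and pencil_c above 0.5 N).
It fails at once if a bystander is moved by more than 20 mm (distance of any of rubber, ink_bottle, tape from where it was at the start of the episode above 0.02 m).
It also fails if it takes over 61 s, if anything falls off the work surface, if the arm or the gripper's body presses on something with over 40 N, if the wrist force passes 120 N, or if a joint passes its speed limit or range.

### The arm

A 6-joint arm with a two-finger parallel gripper is mounted at the origin on a cart in front of the work surface, level with it; the furniture and walls round the work are solid. World frame = base frame: x ahead of the robot, y to its left, z up, the work surface at z = 0. Lengths are in m, angles in rad, forces in N, time in s.
With the tool pointing down it reaches from about 0.25 to 0.85 m from the base axis. Payload 12.5 kg.
Tool frame: the origin (TCP) lies midway between the tips of the shut fingers; the grasp point (between the pads) lies 19 mm behind it; z points along the fingers, y is the direction in which the jaws open and shut (so a half turn about z gives the same grasp; the last joint's range is limited). The gripper opens to 93 mm and grips with 3 to 60 N. Pads are 15 mm wide; open, the fingers measure 128 mm over their backs; the gripper's body (75 mm by 188 mm) begins 65 mm behind the grasp point.
Start: joints at [-1.253, 0.351, 1.652, -0, 1.139, -0.085], TCP at [0.216, -0.506, 0.219] pointing down, gripper open.
Joint ranges: [-2.75, 2.75], [-0.79, 2.1], [0.01, 2.65], [-1.57, 4.71], [0.07, 3.14], [-2.87, 2.87]. Speed limits (rad/s): [2.22, 2.22, 2.79, 3.14, 3.14, 3.14].

### API

Orientations are given as a 3x3 rotation matrix whose columns are the frame's x, y, z axes.
In Python, from rig import ctrl gives the robot as it stands. The module is installed in compiled form; this text tells all that it offers. Calls block until the motion is done:
- ctrl.movep(position, orientation): joint-space move of the TCP to a pose.
- ctrl.move_straight(position, frame=None, vel=0.15, until_force=None): straight line of the TCP; frame=None keeps the orientation; vel is the mean speed in m/s. With until_force (N) it stops when the force on the tool has changed by that much, and returns True; else False.
- ctrl.goto_joints(angles): joint-space move.
- ctrl.move_gripper(opening, strength=None): opening from 0.0 (shut) to 1.0 (fully open); strength is the grip in N (None keeps the last); returns when the fingers have stopped.
- ctrl.dwell(seconds).
- ctrl.ik(position, orientation): joint angles nearest the present ones, or None.
- ctrl.camera(name): name is "scene" or "top" or "wrist"; returns (picture, depth): 480x640x3 uint8, red, green, blue; 480x640 float32, m along the optical axis (not along the pixel's ray), 0 where there is no reading.
- ctrl.calibration(name): a dict with "vfov" (degrees; the focal length in pixels is half the picture's height over the tangent of half this angle, whatever the lens; pixels are square), "cx", "cy" (the principal point, pixels), "eye" and "attitude" of the camera in the world. Camera axes: x right, y down, z forward; pixel columns grow to the right and rows downward; lengths in m; the calibration is good to about 2 mm. A picture is of the moment at which its call begins: read the wrist's pose just before it. calibration takes no time and is no camera call; for the wrist camera it gives the pose at the moment of the call.
A pose or a line that the arm cannot do raises ctrl.Unreachable and nothing moves.
- ctrl.hand_in(): hands the job in, once; it reports no verdict.
Readings, each from a call of its own:
- ctrl.current_clock(): time.
- ctrl.current_qpos(): joint angles.
- ctrl.current_qvel(): joint speeds.
- ctrl.current_effort(): joint torques, N m.
- ctrl.current_eef_pos(): TCP position.
- ctrl.current_eef_rot(): TCP orientation.
- ctrl.current_wrist_force(): force on the tool from outside, world axes, zero at the start.
- ctrl.current_moment(): the same for the moment, N m.
- ctrl.current_opening(): opening from 0.0 (shut) to 1.0 (fully open).
Only numpy, scipy, OpenCV 4.12 (cv2) and the standard library are available. Lean on these libraries where they do the work, as an engineer would, in place of code of your own. Each camera call takes 0.05 s, during which the arm holds its last target. There are 200 camera calls.

## Working session

There is one attempt and no reset: what is moved stays moved. The work goes in short steps, each a Python script; the robot and the scene stay as the last script left them, time stands still between calls to the robot, and variables do not carry over. Pictures are saved under pics/ and viewed, about 8 in all and at most 12, crops included, and the job is handed in when it is done.

```bash
mkdir -p pics; python3 - <<'E'
from rig import ctrl
import cv2,numpy as np
for n in("scene","top"):
    p,d=ctrl.camera(n); cv2.imwrite(f"pics/{n}0.png",p[:,:,::-1]); np.savez(f"{n}0.npz",p=p,d=d)
    c=ctrl.calibration(n); print(n,c, (d>0).mean())
    np.save(f"{n}0cal.npy",c,allow_pickle=True)
print(ctrl.current_clock())
E
```

```text
scene {'vfov': 43.64802920134899, 'cx': 316.24387143383035, 'cy': 231.19357273478983, 'eye': array([-0.14306084,  0.55010426,  0.98788157]), 'attitude': array([[-0.58512402, -0.59052582,  0.55579594],
       [-0.81077185,  0.44010836, -0.38594512],
       [-0.01669989, -0.67644946, -0.73629969]])} 0.996083984375
top {'vfov': 45.6088315368528, 'cx': 316.6515636104699, 'cy': 242.0360168616412, 'eye': array([0.41750431, 0.06884002, 1.34311096]), 'attitude': array([[ 0.0175765 , -0.99401629,  0.10780856],
       [-0.99975304, -0.01600592,  0.01541626],
       [-0.01359844, -0.1080529 , -0.99405214]])} 0.9959798177083333
0.1
```

View pics/scene0.png

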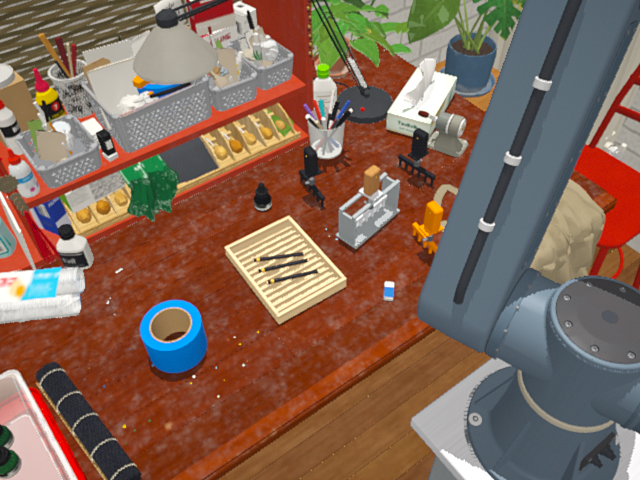

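View pics/top0.png

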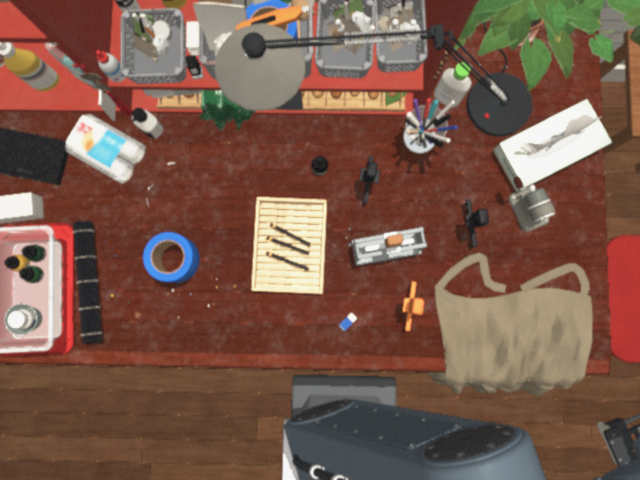

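Top view: the wood-handled rake sits in the grey stand at (394,240). Look-alikes are the black ones at (370,180) and (472,220) and the orange one at (412,305). The tray is at (290,245) with the pencils around (290,247). Bystanders: tape (171,258), ink bottle (320,165), eraser (348,322). The choice is the brown-handled one in the grey stand.

```bash
cat > h.py <<'E'
import numpy as np,cv2
from rig import ctrl
def cloud(d,c):
    f=240/np.tan(np.radians(c["vfov"])/2)
    v,u=np.mgrid[:480,:640]
    P=np.stack([(u-c["cx"])/f*d,(v-c["cy"])/f*d,d],-1)
    return P@np.array(c["attitude"]).T+c["eye"]
def rect(pts):
    (c,s,a)=cv2.minAreaRect((pts*1000).astype(np.float32))
    if s[0]<s[1]: s=s[::-1];a+=90
    a=(a+90)%180-90
    return np.round(c,1),np.round(s,1),round(a,2)   # mm, long axis angle deg
def Rdown(jaw):  # tool z down, tool y along angle jaw(rad)
    y=np.array([np.cos(jaw),np.sin(jaw),0]);z=np.array([0,0,-1.]);return np.stack([np.cross(y,z),y,z],1)
E
python3 - <<'E'
from h import *
for n in("top","scene"):
    z=np.load(n+"0.npz");c=np.load(n+"0cal.npy",allow_pickle=True).item()
    W=cloud(z["d"],c);p=z["p"].astype(int)
    if n=="top":
        box=lambda r0,r1,c0,c1:(slice(r0,r1),slice(c0,c1))
        B=dict(tray=(box(190,302,245,335),.022,.034),stand=(box(220,275,345,432),.084,.099),handle=(box(220,260,375,410),.145,.175))
        for k,(b,lo,hi) in B.items():
            Q=W[b].reshape(-1,3);m=(Q[:,2]>lo)&(Q[:,2]<hi);print(k,m.sum(),rect(Q[m,:2]),np.median(Q[m,2]))
        Q=W[190:302,245:335];g=p[190:302,245:335].max(-1)<60
        k,l,st,ce=cv2.connectedComponentsWithStats(g.astype(np.uint8))
        for i in range(1,k):
            if st[i,4]>20:
                q=Q[l==i];print("dark",st[i],ce[i]+[245,190],rect(q[:,:2]),np.median(q[:,2]))
        print("table z",np.median(W[300:350,200:250,2]))
E
```

```text
tray 1358 (array([552.8, 154.2]), array([218.3, 164.5]), -1.55) 0.02752540661828584
stand 559 (array([553.6, -73.1]), array([153.8,  44.5]), -78.83) 0.092806867796559
handle 178 (array([553.8, -75.2]), array([34.4, 22.1]), -78.93) 0.16050475986940538
table z 0.0022181613008898093
```

```bash
python3 - <<'E'
from h import *
r=np.radians
for n,x,y,j in(("tray",.553,.154,-1.55),("rake",.5538,-.075,11.1)):
    J=min((r(j),r(j+180)),key=lambda a:9 if ctrl.ik([x,y,.36],Rdown(a)) is None else abs(ctrl.ik([x,y,.36],Rdown(a))[5]))
    print(n,J,ctrl.ik([x,y,.36],Rdown(J)))
    ctrl.movep([x,y,.36],Rdown(J))
    c=ctrl.calibration("wrist");p,d=ctrl.camera("wrist")
    np.savez("w_%s.npz"%n,p=p,d=d);np.save("w_%scal.npy"%n,c,allow_pickle=True)
    cv2.imwrite("pics/w_%s.png"%n,p[:,:,::-1]);print(c["eye"],c["vfov"],ctrl.current_clock())
a=[cv2.resize(cv2.imread("pics/w_%s.png"%n),(400,300)) for n in("tray","rake")]
cv2.imwrite("pics/w1.png",np.hstack(a))
E
```

```text
tray -0.027052603405912107 [ 1.90506311e-01  2.94118368e-01  1.38436233e+00 -4.44089210e-16
  1.46311195e+00  2.17558915e-01]
[0.5555358  0.22670215 0.52455554] 68.44079228080741 2.8167
rake 0.19373154697137057 [-2.17911075e-01  2.63418288e-01  1.42462521e+00 -4.44089210e-16
  1.45354915e+00 -4.11642622e-01]
[ 0.53999551 -0.00242431  0.52477061] 68.44079228080741 3.7833
```

View pics/w1.png

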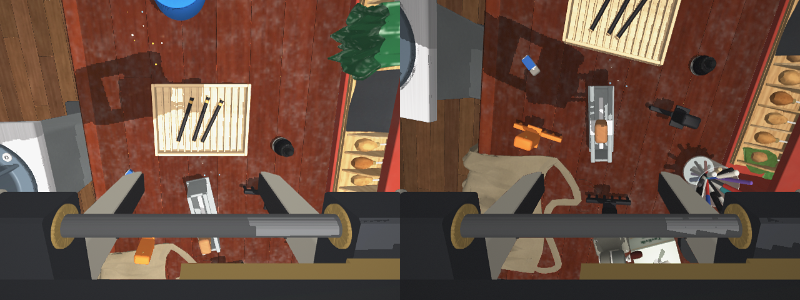

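```bash
cat >> h.py <<'E'
TC=np.array([.5528,.1542]);TA=np.radians(-1.55)
RT=np.array([[np.cos(TA),-np.sin(TA)],[np.sin(TA),np.cos(TA)]])
def pencils(p,d,c):
    W=cloud(d,c);t=(W[...,:2]-TC)@RT*1000
    m=(p.max(-1)<85)&(abs(t[...,0])<100)&(abs(t[...,1])<73)&(W[...,2]<.04)&(d>0)
    k,l,st,ce=cv2.connectedComponentsWithStats(m.astype(np.uint8))
    for i in range(1,k):
        if st[i,4]>60:
            q=t[l==i];cc,s,a=rect(q/1000)
            print("dark n",st[i,4],"c",cc,"s",s,"ang from y",round((a-90+90)%180-90,1),"z",np.round(np.percentile(W[l==i][:,2],[10,50,90]),4))
E
python3 - <<'E'
from h import *
z=np.load("w_tray.npz");c=np.load("w_traycal.npy",allow_pickle=True).item()
pencils(z["p"].astype(int),z["d"],c)
W=cloud(z["d"],c);m=(W[...,2]>.022)&(W[...,2]<.034)&(abs(W[...,0]-.553)<.13)&(abs(W[...,1]-.154)<.1);print(rect(W[m][:,:2]),np.median(W[m][:,2]))
z=np.load("w_rake.npz");c=np.load("w_rakecal.npy",allow_pickle=True).item();W=cloud(z["d"],c)
near=(abs(W[...,0]-.554)<.1)&(abs(W[...,1]+.074)<.1)
for lo,hi in((.084,.099),(.15,.17)):
    m=near&(W[...,2]>lo)&(W[...,2]<hi);print(rect(W[m][:,:2]),np.median(W[m][:,2]))
cv2.imwrite("pics/traycrop.png",cv2.resize(cv2.imread("pics/w_tray.png")[125:255,230:410],None,fx=4,fy=4,interpolation=3))
E
```

```text
dark n 306 c [-39.1  -4.3] s [90.7  8.4] ang from y -19.8 z [0.0205 0.022  0.0234]
dark n 292 c [-3.  -3.5] s [90.6  8.2] ang from y -18.7 z [0.0202 0.022  0.0234]
dark n 275 c [22.1 -7.8] s [91.   8.1] ang from y -24.9 z [0.0204 0.022  0.0232]
(array([552.7, 152.8]), array([218.5, 163.5]), -1.61) 0.0261442804455298
(array([553.5, -75.3]), array([153.4,  43.9]), -78.86) 0.09094742143009377
(array([553.4, -76.1]), array([32.6, 21.3]), -78.57) 0.15829523472288803
```

View pics/traycrop.png

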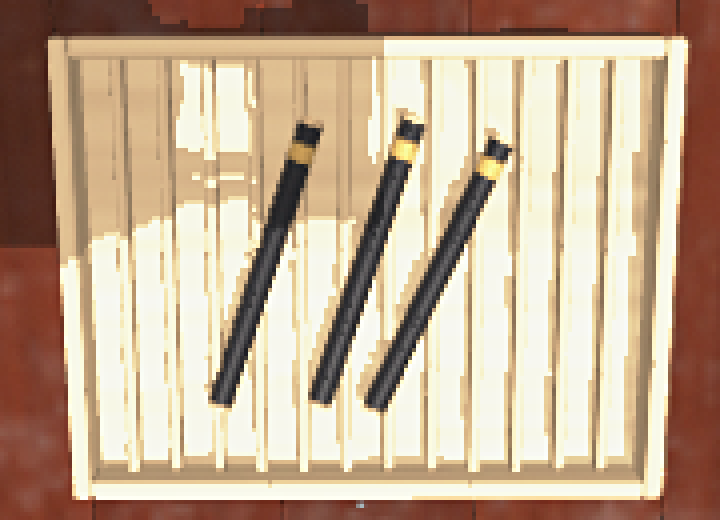

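Close crop: three black pencils with their lower ends at crop pixels (220,400), (320,400) and (375,405). All lean toward +x at the top, and both end strips of the tray are bare. The wrist and top measurements agree within 2 mm, and the sizes match. Now I'll grasp, lift and touch down.

```bash
cat >> h.py <<'E'
def tw(x,y,z):  # tray-frame mm -> world, z in m
    return np.r_[TC+RT@(np.array([x,y])/1000),z]
F=ctrl.current_wrist_force
E
python3 - <<'E'
from h import *
np.set_printoptions(precision=4,suppress=True)
J=np.radians(11.2);g=[.5535,-.0752]
ctrl.movep(g+[.20],Rdown(J)); ctrl.move_straight(g+[.116],vel=.1)
ctrl.move_gripper(0.0,50); ctrl.dwell(.1)
p=ctrl.current_eef_pos();np.save("grasp.npy",p);print(p,ctrl.current_opening()*93,F(),ctrl.current_clock())
ctrl.move_straight([p[0],p[1],.225],vel=.1)
print("lifted",F(),ctrl.current_opening()*93)
ctrl.movep(tw(-88,3,.225),Rdown(TA))
ctrl.move_straight(tw(-88,3,.130),vel=.1);ctrl.dwell(.2)
f0=F();print("pre",f0,ctrl.current_clock())
t=ctrl.move_straight(tw(-88,3,.100),vel=.015,until_force=2)
ctrl.dwell(.15);q=ctrl.current_eef_pos();np.save("touch.npy",q)
print(t,q,F()-f0,ctrl.current_opening()*93,ctrl.current_clock())
p,d=ctrl.camera("scene");cv2.imwrite("pics/touch.png",cv2.resize(p[150:350,190:430,::-1],None,fx=3,fy=3))
E
```

```text
[ 0.5535 -0.0752  0.116 ] 21.57957935109722 [ 0.2469 -0.1589 -0.5794] 6.6583
lifted [-0.548   0.4586 -1.1119] 21.650744004172516
pre [ 0.683   0.0156 -1.5686] 10.1833
True [0.465  0.1596 0.1142] [-1.2454  0.9076  6.5182] 21.787161457974108 11.4583
```

View pics/touch.png

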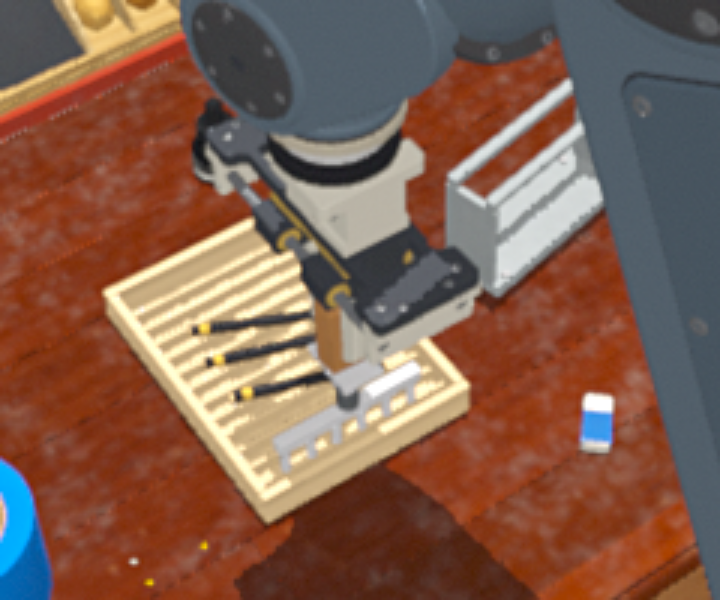

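The touch photo shows the tines on the first ridge by the near wall, clear of the pencils; the head setting comes out about 9 mm, within range. Now combing about 1.2 mm above the ridge tops.

```bash
cat >> h.py <<'E'
def comb(x0,x1,z,y=3,vel=.02,thr=5,tries=6):
    ctrl.dwell(.1)
    x=x0
    for i in range(tries):
        hit=ctrl.move_straight(tw(x1,y,z),vel=vel,until_force=thr)
        x=((ctrl.current_eef_pos()[:2]-TC)@RT)[0]*1000
        print("comb to %.1f hit %s"%(x,hit),np.round(F(),1),"t",round(ctrl.current_clock(),2))
        if not hit: break
        ctrl.move_straight(tw(x-5.5,y,z),vel=.04);ctrl.dwell(.15)
def look(tag):
    c=ctrl.calibration("wrist");p,d=ctrl.camera("wrist");cv2.imwrite("pics/%s.png"%tag,p[:,:,::-1]);pencils(p.astype(int),d,c)
E
python3 - <<'E'
from h import *
z=np.load("touch.npy")[2]+.0013
ctrl.move_straight(tw(-88,3,z),vel=.02)
ctrl.move_straight(tw(-68,3,z),vel=.04)
comb(-68,20,z)
look("c1")
E
```

```text
comb to 20.0 hit False [-0.2 -0.8 -2.2] t 17.06
dark n 90 c [-30.2  50.5] s [7.5 6.7] ang from y -89.0 z [0.0101 0.0112 0.0123]
dark n 1081 c [-30.6  -5.1] s [91.5  8.2] ang from y -0.1 z [0.0096 0.0112 0.0122]
dark n 105 c [64.5 34.6] s [8.3 6.4] ang from y 67.3 z [0.0201 0.022  0.0231]
dark n 479 c [53.5  9.9] s [34.5  8.3] ang from y -23.9 z [0.0202 0.022  0.0231]
```

View pics/c1.png

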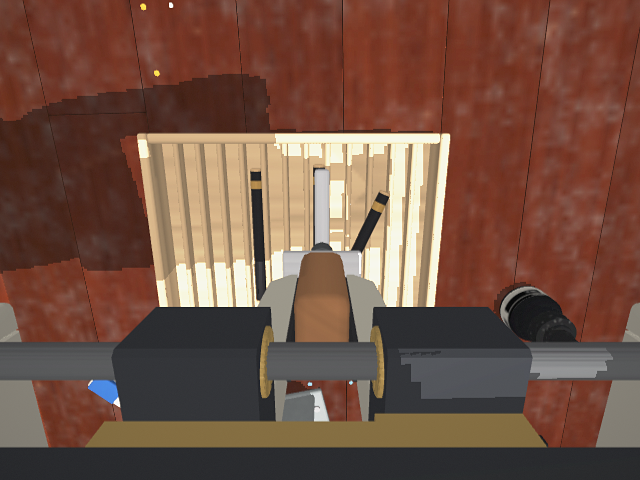

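Wrist view: the first pencil lies flat in the groove at (257,235). The second is under the rake bar at (321,170). The third is still skewed at (372,220) and has slid toward -y, so I'll shift the rake to y=-9 and carry on.

```bash
python3 - <<'E'
from h import *
z=np.load("touch.npy")[2]+.0013
ctrl.move_straight(tw(15,3,z),vel=.04);ctrl.move_straight(tw(15,-9,z),vel=.04)
comb(15,75,z,y=-9)
look("c2")
E
```

```text
comb to 42.7 hit True [-0.8  0.5 -1.3] t 19.5
comb to 74.9 hit False [-0.1 -0.2 -3. ] t 21.98
dark n 90 c [17.8 53.6] s [7.  5.9] ang from y 89.6 z [0.0098 0.011  0.0119]
dark n 77 c [-30.3  50.7] s [7.8 5.9] ang from y 89.3 z [0.01   0.0111 0.0121]
dark n 1088 c [17.4 -2.4] s [91.9  8.2] ang from y -0.2 z [0.0098 0.0111 0.0122]
dark n 1050 c [-30.6  -5.3] s [91.9  7.8] ang from y -0.3 z [0.01   0.0113 0.0123]
dark n 92 c [49.2 36.7] s [8.3 6.1] ang from y -88.9 z [0.0094 0.0109 0.0118]
dark n 637 c [48.9  3.3] s [47.6  8.6] ang from y -0.1 z [0.0093 0.011  0.0122]
```

View pics/c2.png

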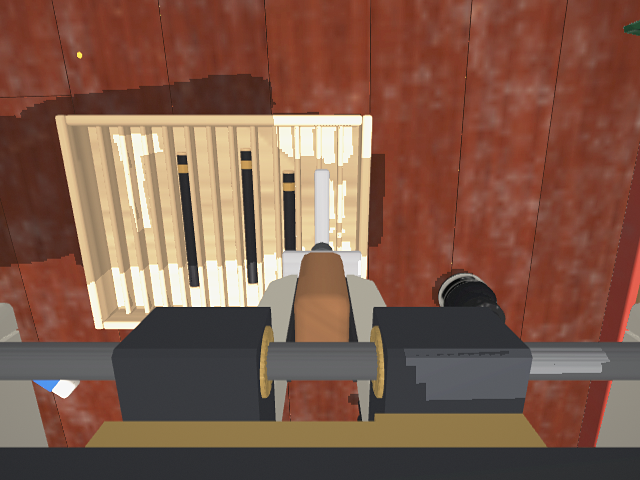

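All three pencils lie in separate grooves, at x about -32, 16 and 48, parallel within 0.3°. There was one catch, which I eased back. Now hanging the rake.

```bash
python3 - <<'E'
from h import *
p=np.load("grasp.npy");J=np.radians(11.2);q=ctrl.current_eef_pos()
ctrl.move_straight([q[0],q[1],.225],vel=.1)
ctrl.movep([p[0],p[1],.225],Rdown(J));ctrl.dwell(.2)
hit=ctrl.move_straight([p[0],p[1],.124],vel=.08,until_force=6);print("a",hit,ctrl.current_eef_pos(),F())
if not hit:
    hit=ctrl.move_straight([p[0],p[1],.1155],vel=.02,until_force=4);print("b",hit,ctrl.current_eef_pos(),F())
    if ctrl.current_eef_pos()[2]<.118:
        ctrl.move_gripper(1.0);ctrl.dwell(.3)
        ctrl.move_straight([p[0],p[1],.22],vel=.1);ctrl.movep([p[0],p[1],.36],Rdown(J))
        c=ctrl.calibration("wrist");im,d=ctrl.camera("wrist");cv2.imwrite("pics/end.png",im[:,:,::-1]);W=cloud(d,c)
        near=(abs(W[...,0]-.554)<.1)&(abs(W[...,1]+.074)<.1)
        for lo,hi in((.084,.0945),(.0945,.105),(.15,.17)):
            m=near&(W[...,2]>lo)&(W[...,2]<hi);print(rect(W[m][:,:2]),np.median(W[m][:,2]))
        ctrl.movep([.4,-.2,.36],Rdown(J))
        c=ctrl.calibration("top");im,d=ctrl.camera("top");cv2.imwrite("pics/end_top.png",im[100:400,100:500,::-1]);pencils(im.astype(int),d,c)
print(ctrl.current_clock())
E
```

```text
a False [ 0.55384355 -0.07524383  0.12448614] [ 0.10874774 -0.21814889 -1.91418123]
b True [ 0.55350283 -0.07518653  0.11598441] [-0.57714652 -0.12497858  4.66127332]
(array([553.4, -74.3]), array([152.4,  44.1]), -78.77) 0.09057998691238434
(array([552.9, -75.7]), array([43.2, 30.9]), 11.13) 0.0968148416702089
(array([553.7, -76.2]), array([33.2, 21.4]), -79.2) 0.1582318629288808
dark n 64 c [ 49.7 -18.7] s [84.9  4.9] ang from y 0.4 z [0.0102 0.0132 0.0158]
30.4583
```

View pics/end_top.png

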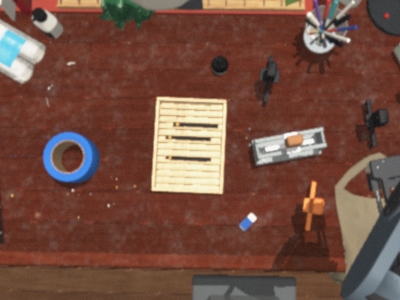

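The final top view shows three parallel pencils in separate grooves at (190,125), (188,138) and (188,158). The rake hangs in the stand at (293,140), and the bystanders are in place.

```bash
python3 -c "
from rig import ctrl
ctrl.hand_in();print(ctrl.current_clock())"
```

```text
the job is handed in; nothing more can be done
the job is handed in; nothing more can be done
```

The three pencils are combed into grooves of their own, the rake is back on its stand and released, and the job is handed in. The clock read 30.5 s at the last check before hand-in, against the 61 s limit.

**Combing:** I touched the tines down on the bare ridge at about 6.5 N, which put the head setting at about 9 mm. I then combed about 1.3 mm above that height. The rake caught once, and I eased it back 5.5 mm before going on.

**Pencils:** In the last wrist view all three lay in separate grooves at tray x of about -32, 16 and 48 mm. They were within 0.3° of the grooves, with their tops at the expected depth. The third pencil slid toward -y; I put its middle about 10–15 mm off centre, against the 30 mm allowed.

**Rake:** After release, the collar and handle were about 1–2 mm from the stand's centre. Their heights matched those measured before I took the rake.

**Bystanders:** The eraser, ink bottle and tape roll looked unmoved in the final top view; I judged this by eye.

**Checks that fell short:** At the top camera's coarse resolution, my colour mask picked out only one of the three pencils after hanging. The other two are confirmed by eye in that picture and by the earlier wrist measurement. The top and wrist cameras also disagreed by 1–2 mm throughout. I could not tell which end of the tray is -x, because both ends were bare and it is symmetric, so I combed away from the robot.

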